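# Set up the test-sieve tower on the shaker

### The job

Set up the little test-sieve tower on the shaker for grading used deburring chips: seat the catch pan in the shaker first, then on it the fine, the medium and the coarse sieve in that order, and the lid on top, building the tower up in place one part at a time with each part fully home in the one below. Set the parts down rather than dropping them, and leave the mixing cup, the small red tin and the dropper bottle where they stand.

Things in the scene. Friction and masses are not known exactly. Their poses are not given: they have to be found in the camera images.
- shaker: Low shaker, fixed: grey square foot 120 x 120 mm, aluminium plate above it with a raised round seat ring in the middle (outside 72 mm at its foot, 67 at its top). The seat recess is 56 mm across and 9.5 mm deep; its rim, the highest point, is 50.5 mm over the table; the seated pan's underside lies 42.5 mm over the table. Origin: centre of underside, below the middle of the seat; z up.
- pan: Catch pan: closed, smooth floor, no mesh. Steel, 34 mm high: tapered skirt 0 to 8 mm over the underside (45 mm across at the bottom, 52 above), then shoulder and plain upright wall 60 mm across (56 inside) from 8 to 34 mm; grip this wall, fingertips above the shoulder. A part seated on it has its underside 26 mm over this one's. Origin: centre of underside; z up.
- sieve_fine: Fine sieve: the shallowest, close wire mesh, openings about 2 mm. Steel, 30 mm high: tapered skirt 0 to 8 mm over the underside (45 mm across at the bottom, 52 above), then shoulder and plain upright wall 60 mm across (56 inside) from 8 to 30 mm; grip this wall, fingertips above the shoulder. A part seated on it has its underside 22 mm over this one's. Origin: centre of underside; z up.
- sieve_medium: Medium sieve: middle in height, wire mesh, openings about 6 mm. Steel, 38 mm high: tapered skirt 0 to 8 mm over the underside (45 mm across at the bottom, 52 above), then shoulder and plain upright wall 60 mm across (56 inside) from 8 to 38 mm; grip this wall, fingertips above the shoulder. A part seated on it has its underside 30 mm over this one's. Origin: centre of underside; z up.
- sieve_coarse: Coarse sieve: the tallest, wide wire mesh, openings about 11 mm. Steel, 46 mm high: tapered skirt 0 to 8 mm over the underside (45 mm across at the bottom, 52 above), then shoulder and plain upright wall 60 mm across (56 inside) from 8 to 46 mm; grip this wall, fingertips above the shoulder. A part seated on it has its underside 38 mm over this one's. Origin: centre of underside; z up.
- lid: Lid: flat steel disc 60 mm across, 4 mm thick (8 to 12 mm over the underside), with a tapered skirt below it (0 to 8 mm; 45 mm across at the bottom, 52 mm above) that drops into the coarse sieve, and a round black knob in the middle of the top, 24 mm across, from 12 to 36 mm: grip the knob, from above. Origin: centre of underside of the skirt; z up.
- mix_cup: Bystander, to be left alone: clear plastic mixing cup with a red tint in the bottom, 71 mm across, 94 mm high, loose. Origin: centre of its underside.
- tin_red: Bystander, to be left alone: small red paint tin, 59 mm across, 58 mm high, loose. Origin: centre of its underside.
- white_dropper: Bystander, to be left alone: small white bottle, 35 mm across, 85 mm high, loose. Origin: centre of its underside.
There are look-alikes about, which are no part of the job. Leave any orange look-alike of the lid alone.

How it is judged:
On the way, in this order (a step that is already met when the one before it is completed fails the run):
1. the catch pan is seated in the shaker's seat (horizontal distance between pan and shaker below 0.004 m and z of pan in the frame of shaker between 0.0405 and 0.045 m and angle between pan's own z axis and vertical below 0.05 rad), for 0.2 s.
2. the fine sieve is seated on the pan (horizontal distance between sieve_fine and pan below 0.004 m and z of sieve_fine in the frame of pan between 0.024 and 0.0285 m and angle between sieve_fine's own z axis and vertical below 0.05 rad), for 0.2 s.
3. the medium sieve is seated on the fine one (horizontal distance between sieve_medium and sieve_fine below 0.004 m and z of sieve_medium in the frame of sieve_fine between 0.02 and 0.0245 m and angle between sieve_medium's own z axis and vertical below 0.05 rad), for 0.2 s.
4. the coarse sieve is seated on the medium one (horizontal distance between sieve_coarse and sieve_medium below 0.004 m and z of sieve_coarse in the frame of sieve_medium between 0.028 and 0.0325 m and angle between sieve_coarse's own z axis and vertical below 0.05 rad), for 0.2 s.
5. the lid is seated on the coarse sieve (horizontal distance between lid and sieve_coarse below 0.004 m and z of lid in the frame of sieve_coarse between 0.036 and 0.0405 m and angle between lid's own z axis and vertical below 0.05 rad), for 0.2 s.
At the end, for the whole second after the job is handed in: Pan in the shaker's seat, fine sieve on the pan, medium on fine, coarse on medium, lid on coarse: each part's axis within 4 mm of that of the part below, its underside at its fully seated height (within 2 mm below, 2.5 mm above) and upright within 0.05 rad; all released and at rest (all of step 1 and all of step 2 and all of step 3 and all of step 4 and all of step 5 and linear speed of each of pan, sieve_fine, sieve_medium, sieve_coarse, lid below 0.02 m/s and contact force between each of pan, sieve_fine, sieve_medium, sieve_coarse, lid and the fingers below 0.1 N); the robot touches nothing.
It fails at once if the mixing cup, red tin or dropper bottle is shifted by more than 20 mm or tipped (distance of any of mix_cup, tin_red, white_dropper from where it was at the start of the episode above 0.02 m or angle between any of mix_cup, tin_red, white_dropper's own z axis and vertical above 0.3 rad).
It fails at once if a part of the tower is dropped: out of the fingers it moves faster than 0.5 m/s (a free fall of more than about 13 mm) ((linear speed of pan above 0.5 m/s and contact force between pan and the fingers below 0.05 N) or (linear speed of sieve_fine above 0.5 m/s and contact force between sieve_fine and the fingers below 0.05 N) or (linear speed of sieve_medium above 0.5 m/s and contact force between sieve_medium and the fingers below 0.05 N) or (linear speed of sieve_coarse above 0.5 m/s and contact force between sieve_coarse and the fingers below 0.05 N) or (linear speed of lid above 0.5 m/s and contact force between lid and the fingers below 0.05 N)).
It also fails if it takes over 125 s, if anything falls off the work surface, if the arm or the gripper's body presses on something with over 40 N, if the wrist force passes 120 N, or if a joint passes its speed limit or range.

### The arm

A 7-joint arm with a two-finger parallel gripper is mounted at the origin on a cart in front of the work surface, level with it; the furniture and walls round the work are solid. World frame = base frame: x ahead of the robot, y to its left, z up, the work surface at z = 0. Lengths are in m, angles in rad, forces in N, time in s.
With the tool pointing down it reaches from about 0.425 to 0.875 m from the base axis. Payload 4.7 kg.
Tool frame: the origin (TCP) lies between the finger pads; the fingertips stand 14 mm ahead of it and the grasp point (between the pads) lies 5 mm behind it; z points along the fingers, y is the line along which they close (so a half turn about z gives the same grasp; the last joint's range is limited). The gripper opens to 87 mm and grips with 3 to 60 N. Pads are 19 mm wide; open, the fingers measure 117 mm over their backs; the gripper's body (75 mm by 190 mm) begins 51 mm behind the grasp point.
Start: joints at [1.322, 0.321, -0.07, 1.45, 0.023, 1.371, -0.057], TCP at [0.169, -0.628, 0.237] pointing down, gripper open.
Joint ranges: [-2.86, 2.86], [-0.3, 2.09], [-1.38, 1.24], [0.06, 2.45], [-1.56, 4.7], [0.09, 2.05], [-2.69, 2.69]. Speed limits (rad/s): [2.57, 2.57, 3.14, 3.14, 3.14, 3.14, 3.14].

### API

Orientations are given as a rotation vector (axis times angle).
In Python, from bench import ctrl gives the robot as it stands.
- The arm moves only by the shell command python3 -m inch 'ROWS' [OPENING] [FORCE]. ROWS is JSON, a list of rows, each a list of 6 numbers: the shift along the world's x, y, z in mm, then the turn, a rotation vector about the world's x, y, z in degrees. In form: [[tx, ty, tz, rx, ry, rz], ...]. A call has 1 to 20 rows; each row is the pose to reach, as a shift and turn from the pose commanded when the call began; what a row does not reach only later rows make up. A row lasts 1/8 s, in which the tool goes at most 62.5 mm and 10.7 degrees, less where a joint would pass 70% of its speed; a pose out of reach is approached as far as the arm can. A call with a gripper value outside its range is refused whole. OPENING is the finger opening in mm, from 0 to 87, set as the call begins (- or left out, the last holds). The fingers move at their own pace and stop on an object; FORCE is the grip in N (left out, the last holds). Time passes only in rows, so rows that repeat a pose let the fingers close. It gives the time, the measured TCP pose, the force, the opening and the grip force at its end, in the units of the state.
- ctrl.get_state(): the state, without advancing time (a new reading comes with each control period).
- ctrl.get_image(name): name is "scene" or "top"; returns (picture, depth): 420x560x3 uint8, red, green, blue; 420x560 float32, m along the optical axis (not along the pixel's ray), 0 where there is no reading.
- ctrl.camera_params(name): a dict with "mtx" (3x3 intrinsics, pixels), "T" (4x4, takes a point from camera to world coordinates). Camera axes: x right, y down, z forward; pixel columns grow to the right and rows downward; lengths in m; the calibration is good to about 2 mm. A picture is of the moment at which its call begins. camera_params takes no time and is no camera call.
- ctrl.close_job(): hands the job in; it is judged then, once.
The state is a dict: "time": time; "joint_positions": joint angles; "qd": joint speeds; "joint_torque": joint torques, N m; "position": TCP position; "tool_rot": TCP orientation; "ft_force": force on the tool from outside, world axes, zero at the start; "torque": the same for the moment, N m; "grip_width": opening from 0.0 (shut) to 1.0 (fully open); "grip_force": force on a finger pad.
Only numpy, scipy, OpenCV 4.12 (cv2) and the standard library are available. Lean on these libraries where they do the work, as an engineer would, in place of code of your own. Each camera call takes 0.05 s, during which the arm holds its last target. There are 200 camera calls.

## Working session

There is one attempt and no reset: what is moved stays moved. The work goes in short steps, Python scripts to look and compute and a shell command to move; the robot and the scene stay as the last step left them, time stands still between calls to the robot, and variables do not carry over. Pictures are saved under pics/ and viewed, at most 14 in all, crops included, and the job is handed in when it is done.

```bash
ls; mkdir -p pics
python3 - <<'E'
from bench import ctrl
import cv2,numpy as np
np.set_printoptions(precision=4,suppress=True)
s=ctrl.get_state();print(s)
for n in("scene","top"):
    im,d=ctrl.get_image(n);cv2.imwrite(f"pics/{n}0.png",im[:,:,::-1]);np.save(f"pics/{n}0.npy",d)
    p=ctrl.camera_params(n);print(n,p["mtx"],p["T"])
E
```

```text
pics
{'time': 0.0, 'joint_positions': array([ 1.3221,  0.3218, -0.0701,  1.4517,  0.0226,  1.3708, -0.0569]), 'qd': array([-0.0025,  0.0006,  0.0006,  0.0022,  0.001 ,  0.0012,  0.0002]), 'joint_torque': array([ -0.0005, -49.1285,  -0.4044, -31.2526,  -0.064 ,   0.0438,
         0.0002]), 'position': array([ 0.1687, -0.6272,  0.2355]), 'tool_rot': array([-3.1126, -0.4114,  0.0006]), 'ft_force': array([ 0.979 ,  1.3104, -0.1634]), 'torque': array([-0.0264, -0.0175,  0.0066]), 'grip_force': 0.0, 'grip_width': 1.00173624094411}
scene [[476.4248   0.     282.6755]
 [  0.     476.4248 207.4828]
 [  0.       0.       1.    ]] [[-0.5003 -0.5605  0.66   -0.5164]
 [-0.8659  0.3223 -0.3826  0.607 ]
 [ 0.0017 -0.7629 -0.6466  1.0681]
 [ 0.      0.      0.      1.    ]]
top [[414.9424   0.     289.7113]
 [  0.     414.9424 208.8494]
 [  0.       0.       1.    ]] [[-0.0163 -0.9887  0.1489  0.3122]
 [-0.9998  0.0144 -0.0134  0.0242]
 [ 0.0111 -0.1491 -0.9888  1.2808]
 [ 0.      0.      0.      1.    ]]
```

View pics/scene0.png

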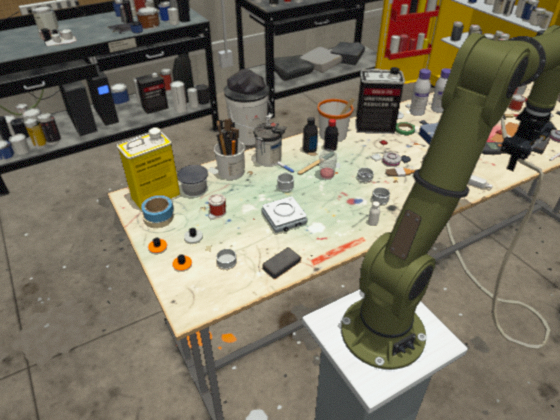

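View pics/top0.png

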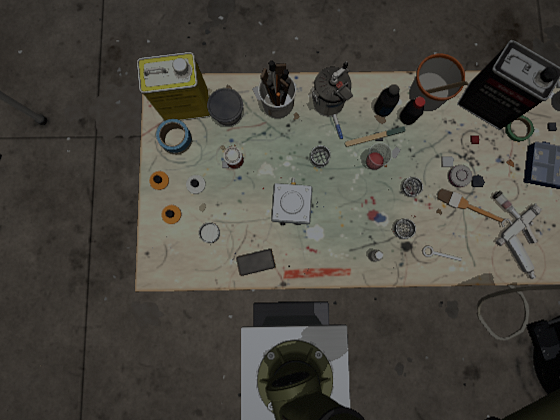

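The top view shows the shaker at (292,203). Round metal candidates are (209,233) (smooth, pan?), (319,156), (412,187), (403,229) (meshes) and (460,176) (roll?). The lid is at (196,184), with orange look-alikes at (158,180) and (171,214). Now a close crop plus depth heights.

```bash
cat > h.py <<'E'
import cv2,numpy as np
from bench import ctrl
np.set_printoptions(precision=4,suppress=True)
def cloud(n,d):
    p=ctrl.camera_params(n);K,T=p["mtx"],p["T"]
    v,u=np.mgrid[:420,:560]
    c=np.stack([(u-K[0,2])/K[0,0]*d,(v-K[1,2])/K[1,1]*d,d],-1)
    P=c@T[:3,:3].T+T[:3,3]; P[d==0]=np.nan
    return P
def pix(n,X):
    p=ctrl.camera_params(n);K,T=p["mtx"],p["T"]
    c=(np.array(X)-T[:3,3])@T[:3,:3];return (K@(c/c[2]))[:2]
E
python3 - <<'E'
from h import *
im=cv2.imread("pics/top0.png");im2=cv2.imread("pics/scene0.png")
P=cloud("top",np.load("pics/top0.npy"))
t=[(209,233),(319,156),(412,187),(403,229),(460,176),(196,184),(292,203),(158,180),(171,214)]
W=[]
for u,v in t:
    q=P[v-14:v+15,u-14:u+15].reshape(-1,3);z=q[:,2]
    c=P[v,u];hi=np.nanpercentile(z,97);m=z>hi-.006
    print((u,v),c,"max",hi,"xy",np.nanmean(q[m],0),np.nanmax(q[m],0)-np.nanmin(q[m],0),m.sum())
    W.append(np.nanmean(q[m],0))
tiles=[cv2.resize(im[v-20:v+20,u-20:u+20],(158,200),interpolation=3) for u,v in t[:5]]
tl2=[]
for w in W[:5]:
    a,b=pix("scene",[w[0],w[1],.02]).astype(int);tl2.append(cv2.resize(im2[b-20:b+20,a-20:a+20],(158,200),interpolation=3));print(a,b)
cv2.imwrite("pics/crop.png",np.vstack([np.hstack(tiles),np.hstack(tl2)]))
E
```

```text
(209, 233) [0.4324 0.2555 0.0096] max 0.03493323417983163 xy [0.4344 0.256  0.0345] [0.0577 0.0598 0.0094] 61
(319, 156) [ 0.6751 -0.0896 -0.0043] max 0.04595794061733118 xy [ 0.6684 -0.0897  0.0451] [0.0589 0.0586 0.0114] 67
(412, 187) [ 0.5692 -0.3804 -0.0002] max 0.029776802055654666 xy [ 0.5666 -0.3759  0.0287] [0.06   0.0617 0.0111] 69
(403, 229) [ 0.4357 -0.3418  0.0087] max 0.03806264900064372 xy [ 0.4365 -0.3419  0.0372] [0.0585 0.0601 0.0122] 67
(460, 176) [ 0.5954 -0.5215  0.0318] max 0.03146074694217268 xy [ 0.6012 -0.5261  0.0284] [0.0639 0.0622 0.0147] 196
(196, 184) [0.5806 0.2923 0.0357] max 0.03543576425274616 xy [0.5868 0.2992 0.036 ] [0.0202 0.023  0.0141] 46
(292, 203) [0.5163 0.0002 0.0435] max 0.05205044761780745 xy [0.5178 0.0024 0.0498] [0.086  0.0839 0.0106] 132
(158, 180) [0.5943 0.4078 0.0375] max 0.03508861815956709 xy [0.601  0.414  0.0357] [0.0199 0.0224 0.0084] 47
(171, 214) [0.4892 0.3661 0.0352] max 0.03653060918378381 xy [0.4932 0.3732 0.0364] [0.0223 0.0222 0.0098] 49
225 258
285 182
365 174
380 195
390 157
```

View pics/crop.png

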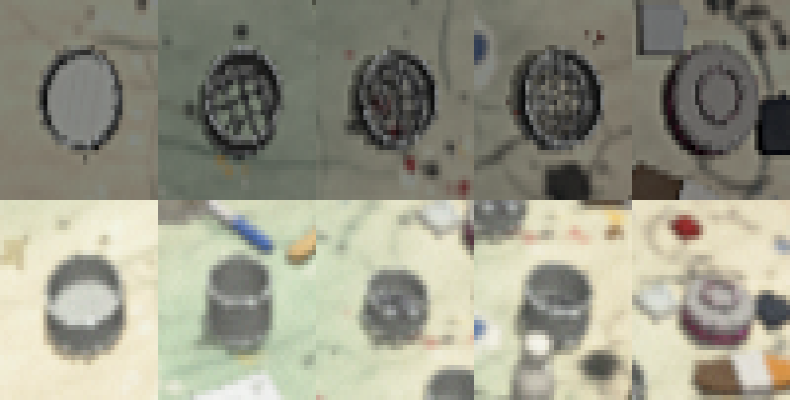

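Choices by height and look:
- Pan: (209,233), 34 mm, smooth floor.
- Fine: (412,187), 30 mm.
- Medium: (403,229), 38 mm.
- Coarse: (319,156), 46 mm.
- Lid: grey, (196,184).
- Rejected: the roll at (460,176) and the orange lids.

Next I fit the centres and check finger and body clearance for each yaw.

```bash
cat >> h.py <<'E'
from scipy.optimize import least_squares
def fit(P,c,zlo,zhi,r,rad=.036):
    q=P.reshape(-1,3);q=q[np.isfinite(q).all(1)]
    q=q[(np.hypot(*(q[:,:2]-c).T)<rad)&(q[:,2]>zlo)&(q[:,2]<zhi)]
    f=lambda x:np.hypot(q[:,0]-x[0],q[:,1]-x[1])-r
    s=least_squares(f,c,loss="soft_l1",f_scale=.002)
    return s.x,len(q),np.sqrt(np.mean(f(s.x)**2)),q[:,2].mean()
PARTS=dict(pan=(.434,.256,.034,.029),fine=(.567,-.377,.030,.029),medium=(.4365,-.342,.038,.029),coarse=(.668,-.09,.046,.029),lidknob=(.587,.299,.036,None),shaker=(.517,.001,.0505,None))
E
python3 - <<'E'
from h import *
C={n:cloud(n,np.load(f"pics/{n}0.npy")) for n in("top","scene")}
A=np.vstack([c.reshape(-1,3) for c in C.values()]);A=A[np.isfinite(A).all(1)]
cen={}
for k,(x,y,h,r) in PARTS.items():
    for n,P in C.items():
        if r: print(k,n,*fit(P,np.array([x,y]),h-.004,h+.004,r))
        elif k=="shaker": print(k,n,*fit(P,np.array([x,y]),.047,.055,.0305,.045))
        else:
            q=P.reshape(-1,3);q=q[(np.hypot(q[:,0]-x,q[:,1]-y)<.02)&(q[:,2]>h-.004)];print(k,n,q.mean(0),(q.max(0)+q.min(0))/2,len(q)); 
            print(" disc",fit(P,np.array([x,y]),.006,.016,.02,.036))
    d=A[:,:2]-[x,y];o=[]
    for a in range(0,180,15):
        t=np.radians(a);u=abs(d@[np.cos(t),np.sin(t)]);v=abs(d@[-np.sin(t),np.cos(t)])
        R=np.hypot(*d.T)>.036
        b=A[(u<.105)&(v<.048)&R,2].max();f=A[(u<.062)&(v<.016)&R,2]
        o.append((a,round(b*1e3),round(np.percentile(f,98)*1e3) if len(f) else 0))
    print(k,"yaw,bodyMax,fingerMax",o)
top=cv2.imread("pics/top0.png")
E
```

```text
pan top [0.4339 0.2535] 56 0.000935647241258698 0.03424257032693527
pan scene [0.4325 0.2545] 65 0.0014802475963541914 0.033517821568039445
pan yaw,bodyMax,fingerMax [(0, 11, 5), (15, 11, 5), (30, 16, 5), (45, 17, 5), (60, 16, 5), (75, 17, 4), (90, 17, 5), (105, 10, 5), (120, 10, 5), (135, 10, 5), (150, 10, 5), (165, 10, 5)]
fine top [ 0.5672 -0.3728] 53 0.0011482670820840977 0.029564910535187738
fine scene [ 0.5667 -0.3722] 47 0.0028734469690837655 0.02882282472729563
fine yaw,bodyMax,fingerMax [(0, 42, 5), (15, 40, 6), (30, 97, 6), (45, 35, 5), (60, 35, 5), (75, 97, 6), (90, 35, 6), (105, 35, 7), (120, 35, 18), (135, 41, 8), (150, 41, 6), (165, 35, 5)]
medium top [ 0.4365 -0.3402] 59 0.0010194214810945411 0.03745102060387637
medium scene [ 0.4355 -0.3394] 50 0.0018788888713951212 0.03779673606135559
medium yaw,bodyMax,fingerMax [(0, 35, 4), (15, 33, 4), (30, 28, 5), (45, 28, 5), (60, 28, 5), (75, 28, 5), (90, 28, 5), (105, 64, 6), (120, 28, 6), (135, 35, 5), (150, 64, 5), (165, 32, 4)]
coarse top [ 0.6671 -0.0888] 58 0.0009868329716215141 0.04536675017561542
coarse scene [ 0.666  -
[... 413 characters left out ...]
ob scene [0.5848 0.3014 0.0354] [0.5867 0.3009 0.0362] 35
 disc (array([0.5861, 0.3016]), 140, np.float64(0.006326643878508382), np.float64(0.012127641566086996))
lidknob yaw,bodyMax,fingerMax [(0, 64, 4), (15, 11, 5), (30, 11, 5), (45, 64, 4), (60, 39, 4), (75, 38, 5), (90, 38, 5), (105, 53, 5), (120, 40, 5), (135, 18, 5), (150, 60, 5), (165, 40, 4)]
shaker top [0.52   0.0019] 106 0.00224370920388292 0.050249558110343207
shaker scene [0.5177 0.0038] 91 0.004561516831027213 0.05029798993162172
shaker yaw,bodyMax,fingerMax [(0, 53, 47), (15, 53, 47), (30, 53, 46), (45, 53, 46), (60, 53, 46), (75, 53, 47), (90, 53, 47), (105, 53, 46), (120, 53, 47), (135, 53, 47), (150, 53, 47), (165, 53, 47)]
```

Run:
```python
from h import *
rows=[]
for n in("top","scene"):
    P=cloud(n,np.load(f"pics/{n}0.npy"))
    q=P.reshape(-1,3);m=(np.hypot(q[:,0]-.518,q[:,1]-.002)<.1)&(q[:,2]>.033);r=cv2.minAreaRect(q[m][:,:2].astype(np.float32));print(n,r)
    for lo in(.046,.048,.049): print(fit(P,np.array([.518,.002]),lo,.056,.031,.040))
    im=cv2.imread(f"pics/{n}0.png");u,v=pix(n,[.518,.002,.05]).astype(int)
    rows.append(cv2.resize(im[v-28:v+28,u-28:u+28],(400,400),interpolation=3))
    z=np.round(P[v-15:v+16:2,u-15:u+16:2,2]*1e3);print(z[::1].astype(int) if n=="top" else "")
cv2.imwrite("pics/shk.png",np.hstack(rows))
```

```text
top ((0.5207415819168091, 0.0013078413903713226), (0.11290264129638672, 0.11311888694763184), 85.07096099853516)
(array([0.5201, 0.0021]), 123, np.float64(0.003807095548526158), np.float64(0.0499461565360182))
(array([0.5202, 0.0022]), 92, np.float64(0.0017143631457652462), np.float64(0.05093332720245034))
(array([0.5204, 0.0021]), 76, np.float64(0.0016537016689388815), np.float64(0.051456786002728905))
[[43 41 39 40 44 45 40 42 44 49 42 42 41 38 38 43]
 [38 41 39 39 41 45 47 39 43 44 41 43 44 44 40 42]
 [36 42 42 39 37 41 50 50 49 50 44 44 39 44 42 40]
 [41 41 37 44 45 49 44 42 42 43 52 51 41 39 44 39]
 [39 37 40 42 53 40 40 40 45 45 43 43 52 43 39 45]
 [41 41 43 54 43 42 38 44 45 42 44 36 49 44 44 42]
 [42 40 41 53 39 42 46 40 40 45 46 37 42 50 41 35]
 [45 42 41 50 37 41 46 41 39 42 44 43 42 49 41 37]
 [43 41 44 48 38 40 42 38 43 39 40 45 44 47 43 39]
 [43 41 40 51 40 39 40 39 44 43 40 38 44 44 42 41]
 [44 40 39 50 43 43 37 40 40 42 46 35 45 44 39 42]
 [42 45 43 43 47 51 39 38 44 41 38 48 45 41 42 39]
 [43 44 46 41 43 45 52 52 53 52 45 43 43 43 42 41]
 [40 39 35 37 38 43 43 46 49 41 44 41 41 39 42 44]
 [43 44 42 45 44 45 40 44 47 43 38 45 41 41 41 38]
 [43 41 36 35 41 38 44 39 40 42 42 39 42 42 39 40]]
scene ((0.519855797290802, 0.002896200865507126), (0.11503977328538895, 0.11992958933115005), 84.55164337158203)
(array([0.5178, 0.0037]), 102, np.float64(0.004386097933780263), np.float64(0.04994732961860738))
(array([0.5173, 0.0041]), 78, np.float64(0.002614432334701172), np.float64(0.050850015067047685))
(array([0.5175, 0.0044]), 60, np.float64(0.002394350498094431), np.float64(0.05152763554333057))
```

View pics/shk.png

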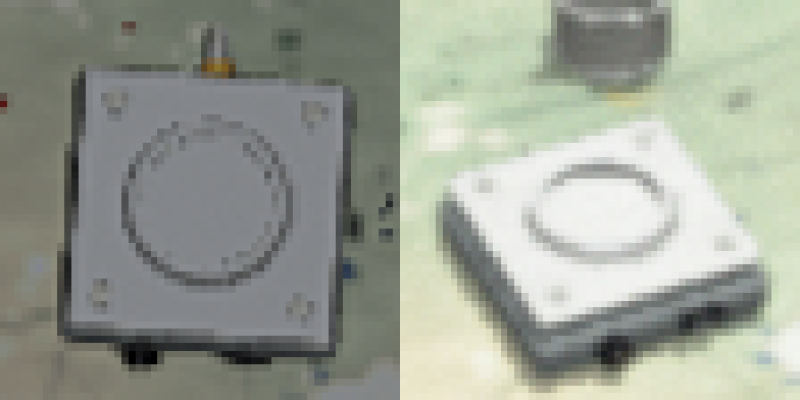

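```bash
python3 -m inch '[[0,0,0,0,0,-5],[0,0,0,0,0,-10],[0,0,0,0,0,-15],[0,0,0,0,0,-15]]' 87 10
```

```text
time: 0.6
position: [0.1688, -0.6274, 0.236]
tool_rot: [-3.141, -0.003, 0.001]
ft_force: [-0.4, -0.0, -0.5]
grip_width: 1.003
grip_force: 0.0
```

```bash
python3 -m inch '[[30,40,0,0,0,0],[65,75,0,0,0,0],[105,110,0,0,0,0],[150,150,0,0,0,0],[195,190,0,0,0,0],[240,235,0,0,0,0],[280,280,0,0,0,0],[320,330,0,0,0,0],[350,380,0,0,0,0],[370,430,0,0,0,0],[380,480,0,0,0,0],[385,530,0,0,0,0],[385,580,0,0,0,0],[380,630,0,0,0,0],[370,680,0,0,0,0],[350,730,0,0,0,0],[325,780,0,0,0,0],[295,830,0,0,0,0],[264,881,0,0,0,0],[264,881,0,0,0,0]]'
```

```text
time: 3.1
position: [0.4294, 0.2584, 0.237]
tool_rot: [-3.14, -0.02, -0.0]
ft_force: [0.0, -0.2, 0.1]
grip_width: 1.003
grip_force: 0.0
```

```bash
python3 -m inch '[[0,0,-30,0,0,0],[0,0,-70,0,0,0],[0,0,-110,0,0,0],[0,0,-140,0,0,0],[0,0,-150,0,0,0],[0,0,-150,0,0,0],[0,0,-150,0,0,0]]'
python3 - <<'E'
from h import *
for n in("top","scene"):
    im,d=ctrl.get_image(n);u,v=pix(n,[.434,.254,.03]).astype(int)
    cv2.imwrite(f"pics/{n}1.png",cv2.resize(im[v-40:v+20,u-40:u+40,::-1],(800,600),interpolation=3))
E
```

```text
time: 3.98
position: [0.4339, 0.2536, 0.0879]
tool_rot: [-3.141, -0.002, -0.003]
ft_force: [0.6, 0.5, 0.6]
grip_width: 1.001
grip_force: 0.0
```

View pics/scene1.png

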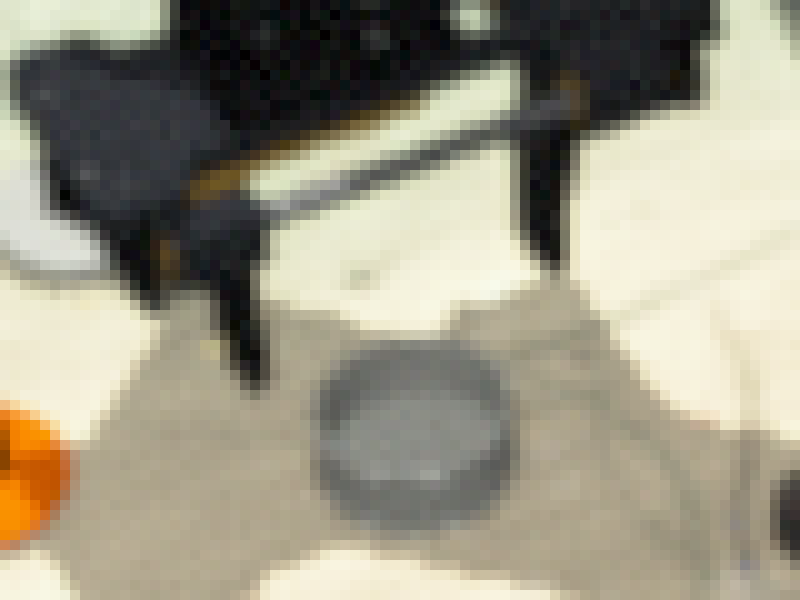

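The pan sits between the two fingertips, which are at crop pixels (255,385) and (545,265). I'll use them to check camera against robot, then descend.

```bash
python3 - <<'E'
from h import *
p=ctrl.camera_params("scene");K,T=p["mtx"],p["T"]
u,v=pix("scene",[.434,.254,.03]).astype(int)
for a in((255,385),(545,265),(400,325)):
    c=np.linalg.inv(K)@[u-40+a[0]/10-.5,v-40+a[1]/10-.5,1];r=T[:3,:3]@c
    print(T[:3,3]+r*(.074-T[2,3])/r[2])
E
python3 -m inch '[[0,0,-20,0,0,0],[0,0,-40,0,0,0],[0,0,-55,0,0,0],[0,0,-62,0,0,0],[0,0,-62,0,0,0],[0,0,-62,0,0,0]]' 
python3 -m inch '[[0,0,0,0,0,0],[0,0,0,0,0,0],[0,0,0,0,0,0],[0,0,0,0,0,0],[0,0,0,0,0,0],[0,0,0,0,0,0],[0,0,0,0,0,0],[0,0,0,0,0,0]]' 50 20
```

```text
[0.4267 0.3035 0.074 ]
[0.4295 0.2088 0.074 ]
[0.4281 0.2568 0.074 ]
time: 4.82
position: [0.4333, 0.2536, 0.0252]
tool_rot: [-3.141, -0.002, -0.002]
ft_force: [0.3, -0.3, 0.5]
grip_width: 1.0
grip_force: 0.0
time: 5.82
position: [0.4329, 0.2532, 0.0247]
tool_rot: [3.141, 0.002, 0.0]
ft_force: [-0.6, -0.2, 2.2]
grip_width: 0.682
grip_force: 20.0
```

```bash
python3 -m inch '[[0,0,10,0,0,0],[0,0,35,0,0,0],[0,0,70,0,0,0],[10,-25,100,0,0,0],[25,-65,115,0,0,0],[40,-110,120,0,0,0],[55,-155,120,0,0,0],[68,-200,120,0,0,0],[80,-235,120,0,0,0],[86,-251,120,0,0,0],[86,-251,120,0,0,0],[86,-251,105,0,0,0],[86,-251,85,0,0,0],[86,-251,70,0,0,0],[86,-251,60,0,0,0],[86,-251,60,0,0,0],[86,-251,60,0,0,0]]'
python3 - <<'E'
from h import *
o=[]
for n in("top","scene"):
    im,d=ctrl.get_image(n);u,v=pix(n,[.519,.002,.07]).astype(int)
    o.append(cv2.resize(im[v-30:v+30,u-30:u+30,::-1],(400,400),interpolation=3))
cv2.imwrite("pics/o1.png",np.hstack(o))
E
```

```text
time: 7.95
position: [0.5193, 0.0025, 0.0851]
tool_rot: [3.142, 0.002, 0.001]
ft_force: [-1.3, 0.1, -0.4]
grip_width: 0.683
grip_force: 20.0
```

View pics/o1.png

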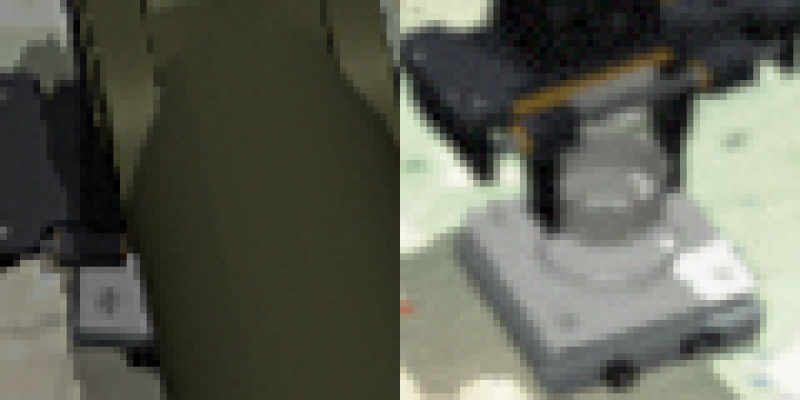

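The scene view shows the pan held over the seat ring and looking concentric. I'll lower it, watching the force.

```bash
python3 -m inch '[[0,0,-4,0,0,0],[0,0,-8,0,0,0],[0,0,-11,0,0,0],[0,0,-14,0,0,0],[0,0,-14,0,0,0]]'; python3 -m inch '[[0,0,-2,0,0,0],[0,0,-4,0,0,0],[0,0,-4,0,0,0],[0,0,-4,0,0,0]]'
```

```text
time: 8.68
position: [0.5186, 0.0023, 0.0703]
tool_rot: [-3.142, -0.002, 0.001]
ft_force: [0.2, -0.0, -1.2]
grip_width: 0.682
grip_force: 20.0
time: 9.18
position: [0.519, 0.0023, 0.0667]
tool_rot: [3.142, 0.002, 0.0]
ft_force: [0.0, -0.4, -0.1]
grip_width: 0.684
grip_force: 20.0
```

```bash
python3 -m inch '[[0,0,0,0,0,0],[0,0,0,0,0,0],[0,0,0,0,0,0],[0,0,0,0,0,0]]' 70; python3 -m inch '[[0,0,20,0,0,0],[0,0,55,0,0,0],[0,-15,100,0,0,0],[0,-45,140,0,0,0],[5,-85,160,0,0,0],[15,-130,160,0,0,0],[25,-180,160,0,0,0],[32,-230,160,0,0,0],[38,-280,160,0,0,0],[43,-325,160,0,0,0],[46,-355,160,0,0,0],[48,-375,160,0,0,0],[48,-375,160,0,0,0],[48,-375,160,0,0,0]]' 87
python3 - <<'E'
from h import *
for n in("top","scene"):
    im,d=ctrl.get_image(n);P=cloud(n,d);cv2.imwrite(f"pics/{n}2.png",im[:,:,::-1])
    print(n,fit(P,np.array([.519,.002]),.0725,.080,.029,.04))
    for k in("fine","medium","coarse"):
        x,y,h,r=PARTS[k];print(k,fit(P,np.array([x,y]),h-.004,h+.004,r))
E
```

```text
time: 9.68
position: [0.5188, 0.0023, 0.0666]
tool_rot: [3.141, 0.002, 0.0]
ft_force: [-0.7, 0.1, 0.4]
grip_width: 0.802
grip_force: 0.0
time: 11.42
position: [0.5674, -0.3707, 0.2267]
tool_rot: [-3.14, -0.005, -0.0]
ft_force: [0.3, 0.4, -0.5]
grip_width: 0.998
grip_force: 0.0
top (array([0.5198, 0.0034]), 56, np.float64(0.001002145288990365), np.float64(0.07568052831795855))
fine (array([ 0.5677, -0.3733]), 43, np.float64(0.001050879527385854), np.float64(0.02906611413831748))
medium (array([ 0.4369, -0.3405]), 58, np.float64(0.00100498131605251), np.float64(0.03742972534404504))
coarse (array([ 0.6668, -0.0889]), 57, np.float64(0.0010218203326981578), np.float64(0.045816240727837076))
scene (array([0.5177, 0.0052]), 46, np.float64(0.00188033422504931), np.float64(0.07612102158476296))
fine (array([ 0.5669, -0.3721]), 44, np.float64(0.002195013639590299), np.float64(0.02930693826336043))
medium (array([ 0.4354, -0.3392]), 52, np.float64(0.0023091740134790605), np.float64(0.03798038209602047))
coarse (array([ 0.6662, -0.0875]), 46, np.float64(0.002229650588987954), np.float64(0.04552654188226111))
```

```bash
python3 -m inch '[[0,-2,-30,0,0,0],[0,-2,-75,0,0,0],[0,-2,-120,0,0,0],[0,-2,-160,0,0,0],[0,-2,-185,0,0,0],[0,-2,-198,0,0,0],[0,-2,-201,0,0,0],[0,-2,-201,0,0,0],[0,-2,-201,0,0,0]]' 87;  python3 -m inch '[[0,0,0,0,0,0],[0,0,0,0,0,0],[0,0,0,0,0,0],[0,0,0,0,0,0],[0,0,0,0,0,0],[0,0,0,0,0,0]]' 50 20
```

```text
time: 12.65
position: [0.5677, -0.3752, 0.0271]
tool_rot: [3.14, 0.002, 0.003]
ft_force: [0.3, 1.2, 0.1]
grip_width: 0.998
grip_force: 0.0
time: 13.4
position: [0.5668, -0.3748, 0.0256]
tool_rot: [3.141, 0.002, -0.0]
ft_force: [-1.0, 0.3, 0.8]
grip_width: 0.67
grip_force: 20.0
```

```bash
python3 -m inch '[[0,0,10,0,0,0],[0,0,40,0,0,0],[0,0,80,0,0,0],[-3,15,120,0,0,0],[-8,50,145,0,0,0],[-15,95,150,0,0,0],[-22,145,150,0,0,0],[-28,195,150,0,0,0],[-34,245,150,0,0,0],[-40,295,150,0,0,0],[-45,340,150,0,0,0],[-48,370,150,0,0,0],[-48,377,145,0,0,0],[-48,377,125,0,0,0],[-48,377,105,0,0,0],[-48,377,92,0,0,0],[-48,377,86,0,0,0],[-48,377,86,0,0,0],[-48,377,86,0,0,0]]'
python3 - <<'E'
from h import *
im,d=ctrl.get_image("scene");u,v=pix("scene",[.519,.002,.09]).astype(int)
cv2.imwrite("pics/o2.png",cv2.resize(im[v-30:v+30,u-30:u+30,::-1],(500,500),interpolation=3))
E
```

```text
time: 15.78
position: [0.5194, 0.0022, 0.1123]
tool_rot: [3.141, 0.001, 0.002]
ft_force: [0.6, 0.6, -1.7]
grip_width: 0.675
grip_force: 20.0
```

View pics/o2.png

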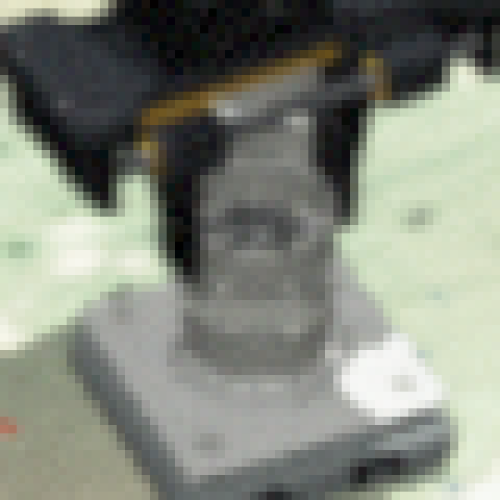

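The fine sieve hangs upright over the pan: the right edges line up at crop columns 333 and 332. Lowering.

```bash
python3 -m inch '[[0,0,-4,0,0,0],[0,0,-8,0,0,0],[0,0,-11,0,0,0],[0,0,-14,0,0,0],[0,0,-14,0,0,0]]'; python3 -m inch '[[0,0,-2,0,0,0],[0,0,-4,0,0,0],[0,0,-4,0,0,0],[0,0,-4,0,0,0]]'
```

```text
time: 16.45
position: [0.5186, 0.0023, 0.0972]
tool_rot: [-3.142, -0.002, 0.001]
ft_force: [0.5, 0.0, -1.0]
grip_width: 0.67
grip_force: 20.0
time: 16.95
position: [0.5189, 0.0023, 0.0937]
tool_rot: [3.142, 0.002, 0.0]
ft_force: [-0.1, -0.0, -1.1]
grip_width: 0.676
grip_force: 20.0
```

```bash
python3 -m inch '[[0,0,-1,0,0,0],[0,0,-1,0,0,0],[0,0,-1,0,0,0],[0,0,-1,0,0,0]]' 70; python3 -m inch '[[0,0,20,0,0,0],[0,0,55,0,0,0],[0,-15,95,0,0,0],[-3,-45,130,0,0,0],[-10,-85,140,0,0,0],[-20,-130,140,0,0,0],[-32,-180,140,0,0,0],[-46,-230,140,0,0,0],[-60,-275,140,0,0,0],[-73,-310,140,0,0,0],[-81,-333,140,0,0,0],[-83,-342,140,0,0,0],[-83,-342,140,0,0,0],[-83,-342,140,0,0,0]]' 87
python3 - <<'E'
from h import *
for n in("top","scene"):
    im,d=ctrl.get_image(n);P=cloud(n,d);cv2.imwrite(f"pics/{n}3.png",im[:,:,::-1])
    print(n,fit(P,np.array([.519,.002]),.0945,.103,.029,.04))
E
```

```text
time: 17.45
position: [0.5189, 0.0023, 0.0927]
tool_rot: [3.141, 0.002, 0.0]
ft_force: [-0.5, -0.3, -0.4]
grip_width: 0.804
grip_force: 0.0
time: 19.2
position: [0.4367, -0.3382, 0.2326]
tool_rot: [-3.141, -0.005, -0.0]
ft_force: [-0.1, 0.7, -0.7]
grip_width: 0.999
grip_force: 0.0
top (array([0.5193, 0.0035]), 56, np.float64(0.0007529633782486343), np.float64(0.09787716898066387))
scene (array([0.5183, 0.0048]), 43, np.float64(0.00197412470585355), np.float64(0.09737121039363787))
```

```bash
python3 -m inch '[[0,0,-30,0,0,0],[0,0,-75,0,0,0],[0,0,-120,0,0,0],[0,0,-160,0,0,0],[0,0,-188,0,0,0],[0,0,-202,0,0,0],[0,0,-204,0,0,0],[0,0,-204,0,0,0],[0,0,-204,0,0,0]]' 87;  python3 -m inch '[[0,0,0,0,0,0],[0,0,0,0,0,0],[0,0,0,0,0,0],[0,0,0,0,0,0],[0,0,0,0,0,0],[0,0,0,0,0,0]]' 50 20
```

```text
time: 20.42
position: [0.4367, -0.3403, 0.0299]
tool_rot: [3.14, 0.002, 0.003]
ft_force: [0.4, 0.0, -0.1]
grip_width: 0.999
grip_force: 0.0
time: 21.18
position: [0.4359, -0.34, 0.0287]
tool_rot: [3.141, 0.001, 0.0]
ft_force: [-0.3, -0.8, 2.1]
grip_width: 0.695
grip_force: 20.0
```

```bash
python3 -m inch '[[0,0,10,0,0,0],[0,0,40,0,0,0],[0,0,80,0,0,0],[4,15,120,0,0,0],[12,50,150,0,0,0],[23,95,155,0,0,0],[34,145,155,0,0,0],[46,195,155,0,0,0],[58,245,155,0,0,0],[70,290,155,0,0,0],[79,325,155,0,0,0],[83,342,155,0,0,0],[83,342,150,0,0,0],[83,342,135,0,0,0],[83,342,120,0,0,0],[83,342,110,0,0,0],[83,342,108,0,0,0],[83,342,108,0,0,0],[83,342,108,0,0,0]]'; python3 -m inch '[[0,0,-4,0,0,0],[0,0,-8,0,0,0],[0,0,-11,0,0,0],[0,0,-14,0,0,0],[0,0,-14,0,0,0]]'; python3 -m inch '[[0,0,-2,0,0,0],[0,0,-4,0,0,0],[0,0,-4,0,0,0],[0,0,-4,0,0,0]]'
```

```text
time: 23.55
position: [0.5193, 0.0023, 0.1371]
tool_rot: [3.141, 0.002, 0.002]
ft_force: [1.0, 0.2, -1.2]
grip_width: 0.695
grip_force: 20.0
time: 24.18
position: [0.5186, 0.0023, 0.1222]
tool_rot: [-3.142, -0.002, 0.001]
ft_force: [0.2, -0.2, -1.5]
grip_width: 0.692
grip_force: 20.0
time: 24.68
position: [0.5189, 0.0023, 0.1187]
tool_rot: [3.142, 0.002, 0.0]
ft_force: [0.0, -0.1, 0.7]
grip_width: 0.694
grip_force: 20.0
```

```bash
python3 -m inch '[[0,0,-1,0,0,0],[0,0,-1,0,0,0],[0,0,-1,0,0,0],[0,0,-1,0,0,0]]' 70; python3 -m inch '[[0,0,20,0,0,0],[0,0,55,0,0,0],[8,-5,90,0,0,0],[25,-15,115,0,0,0],[55,-32,120,0,0,0],[90,-55,120,0,0,0],[125,-76,120,0,0,0],[143,-87,120,0,0,0],[148,-91,120,0,0,0],[148,-91,120,0,0,0],[148,-91,120,0,0,0]]' 87
python3 - <<'E'
from h import *
for n in("top","scene"):
    im,d=ctrl.get_image(n);P=cloud(n,d);cv2.imwrite(f"pics/{n}4.png",im[:,:,::-1])
    print(n,fit(P,np.array([.519,.002]),.124,.133,.029,.04))
E
```

```text
time: 25.18
position: [0.5189, 0.0023, 0.1176]
tool_rot: [3.141, 0.002, 0.0]
ft_force: [0.9, -0.5, -0.5]
grip_width: 0.802
grip_force: 0.0
time: 26.55
position: [0.6663, -0.0877, 0.238]
tool_rot: [3.142, 0.003, -0.0]
ft_force: [-1.1, -0.2, -0.3]
grip_width: 1.0
grip_force: 0.0
top (array([0.5193, 0.0032]), 61, np.float64(0.0008723015891970469), np.float64(0.12744313922067024))
scene (array([0.5174, 0.0051]), 62, np.float64(0.002102305565810321), np.float64(0.1275186640057709))
```

```bash
python3 -m inch '[[0,0,-30,0,0,0],[0,0,-75,0,0,0],[0,0,-120,0,0,0],[0,0,-160,0,0,0],[0,0,-190,0,0,0],[0,0,-206,0,0,0],[0,0,-208,0,0,0],[0,0,-208,0,0,0],[0,0,-208,0,0,0]]' 87;  python3 -m inch '[[0,0,0,0,0,0],[0,0,0,0,0,0],[0,0,0,0,0,0],[0,0,0,0,0,0],[0,0,0,0,0,0],[0,0,0,0,0,0]]' 50 20
```

```text
time: 27.78
position: [0.6679, -0.0888, 0.0313]
tool_rot: [3.141, 0.002, 0.004]
ft_force: [-0.2, -0.3, 0.9]
grip_width: 1.005
grip_force: 0.0
time: 28.52
position: [0.6669, -0.0889, 0.0297]
tool_rot: [3.141, 0.001, 0.0]
ft_force: [-0.3, -0.5, 1.4]
grip_width: 0.691
grip_force: 20.0
```

```bash
python3 -m inch '[[0,0,10,0,0,0],[0,0,40,0,0,0],[0,0,85,0,0,0],[0,0,130,0,0,0],[-5,4,160,0,0,0],[-25,16,170,0,0,0],[-60,37,170,0,0,0],[-100,61,170,0,0,0],[-130,80,170,0,0,0],[-146,90,170,0,0,0],[-148,91,165,0,0,0],[-148,91,155,0,0,0],[-148,91,145,0,0,0],[-148,91,138,0,0,0],[-148,91,138,0,0,0],[-148,91,138,0,0,0]]'; python3 -m inch '[[0,0,-4,0,0,0],[0,0,-8,0,0,0],[0,0,-11,0,0,0],[0,0,-14,0,0,0],[0,0,-14,0,0,0]]'; python3 -m inch '[[0,0,-2,0,0,0],[0,0,-4,0,0,0],[0,0,-4,0,0,0],[0,0,-4,0,0,0]]'
```

```text
time: 30.52
position: [0.5191, 0.0023, 0.1677]
tool_rot: [-3.141, -0.002, -0.0]
ft_force: [-0.1, 0.5, -0.6]
grip_width: 0.691
grip_force: 20.0
time: 31.15
position: [0.5186, 0.0023, 0.1533]
tool_rot: [3.142, 0.002, -0.001]
ft_force: [-0.0, -0.5, -1.0]
grip_width: 0.697
grip_force: 20.0
time: 31.65
position: [0.5189, 0.0023, 0.1496]
tool_rot: [3.141, 0.002, 0.0]
ft_force: [0.6, -0.6, -0.9]
grip_width: 0.692
grip_force: 20.0
```

```bash
python3 -m inch '[[0,0,0,0,0,0],[0,0,0,0,0,0],[0,0,0,0,0,0],[0,0,0,0,0,0]]' 70; python3 -m inch '[[0,0,20,0,0,0],[0,0,50,0,0,0],[2,10,80,0,0,0],[10,40,90,0,0,0],[20,85,90,0,0,0],[32,135,90,0,0,0],[43,185,90,0,0,0],[54,235,90,0,0,0],[63,275,90,0,0,0],[67,294,90,0,0,0],[68,298,90,0,0,0],[68,298,90,0,0,0],[68,298,90,0,0,0]]' 87
python3 - <<'E'
from h import *
for n in("top","scene"):
    im,d=ctrl.get_image(n);P=cloud(n,d);cv2.imwrite(f"pics/{n}5.png",im[:,:,::-1])
    print(n,fit(P,np.array([.519,.002]),.162,.171,.029,.04))
    q=P.reshape(-1,3);q=q[(np.hypot(q[:,0]-.587,q[:,1]-.3)<.02)&(abs(q[:,2]-.036)<.004)];print(q.mean(0),len(q))
E
```

```text
time: 32.15
position: [0.5189, 0.0023, 0.1496]
tool_rot: [3.141, 0.002, 0.0]
ft_force: [0.6, 0.5, 0.1]
grip_width: 0.802
grip_force: 0.0
time: 33.78
position: [0.5874, 0.2982, 0.2398]
tool_rot: [3.14, -0.002, 0.001]
ft_force: [0.3, 0.1, 1.1]
grip_width: 0.999
grip_force: 0.0
top (array([0.5188, 0.0031]), 75, np.float64(0.0009421022634118967), np.float64(0.16546019067926937))
[nan nan nan] 0
scene (array([0.5176, 0.0037]), 58, np.float64(0.0019057007924329222), np.float64(0.1649423142094052))
[0.5852 0.3012 0.0354] 30<stdin>:5: RuntimeWarning: Mean of empty slice.
  ret = um.true_divide(
```

```bash
python3 -m inch '[[0,1,-30,0,0,0],[0,2,-75,0,0,0],[0,2,-120,0,0,0],[0,2,-160,0,0,0],[0,2,-190,0,0,0],[0,2,-206,0,0,0],[0,2,-209,0,0,0],[0,2,-209,0,0,0],[0,2,-209,0,0,0]]' 60;  python3 -m inch '[[0,0,0,0,0,0],[0,0,0,0,0,0],[0,0,0,0,0,0],[0,0,0,0,0,0],[0,0,0,0,0,0],[0,0,0,0,0,0],[0,0,0,0,0,0],[0,0,0,0,0,0]]' 10 20
```

```text
time: 35.0
position: [0.5877, 0.3028, 0.0321]
tool_rot: [-3.141, -0.001, -0.003]
ft_force: [0.4, 0.6, 0.3]
grip_width: 0.692
grip_force: 0.0
time: 36.0
position: [0.5869, 0.3022, 0.0306]
tool_rot: [3.141, 0.002, -0.0]
ft_force: [-0.3, -2.4, 0.3]
grip_width: 0.267
grip_force: 20.0
```

```bash
python3 -m inch '[[0,0,10,0,0,0],[0,0,40,0,0,0],[0,0,85,0,0,0],[0,0,130,0,0,0],[0,-5,170,0,0,0],[-5,-30,195,0,0,0],[-15,-70,200,0,0,0],[-27,-120,200,0,0,0],[-39,-170,200,0,0,0],[-50,-220,200,0,0,0],[-60,-265,200,0,0,0],[-67,-292,200,0,0,0],[-68,-300,198,0,0,0],[-68,-300,188,0,0,0],[-68,-300,178,0,0,0],[-68,-300,176,0,0,0],[-68,-300,176,0,0,0],[-68,-300,176,0,0,0]]'
python3 - <<'E'
from h import *
im,d=ctrl.get_image("scene");u,v=pix("scene",[.519,.002,.15]).astype(int)
cv2.imwrite("pics/o3.png",cv2.resize(im[v-30:v+50,u-40:u+40,::-1],(600,600),interpolation=3))
E
```

```text
time: 38.25
position: [0.5191, 0.0027, 0.2068]
tool_rot: [-3.142, -0.003, -0.0]
ft_force: [-0.5, 0.2, -0.4]
grip_width: 0.264
grip_force: 20.0
```

View pics/o3.png

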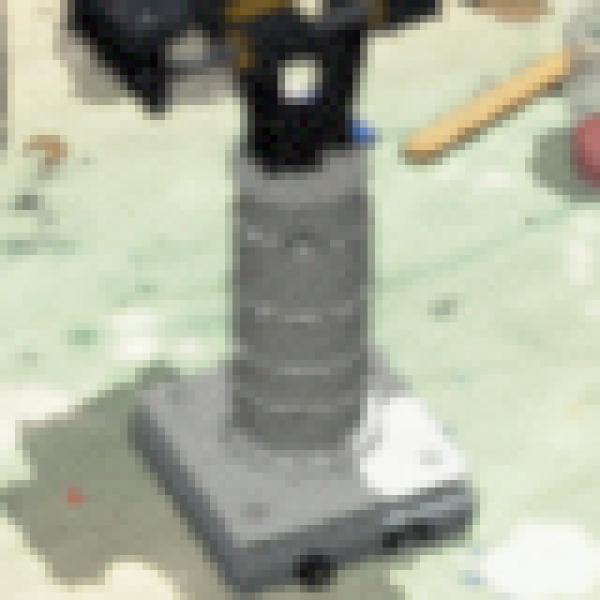

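The tower is straight with flush seams. The lid's disc (columns 233–368) is aligned over it (232–368). Seated TCP z should be about 0.189.

```bash
python3 -m inch '[[0,0,-4,0,0,0],[0,0,-8,0,0,0],[0,0,-11,0,0,0],[0,0,-14,0,0,0],[0,0,-14,0,0,0]]'; python3 -m inch '[[0,0,-2,0,0,0],[0,0,-4,0,0,0],[0,0,-4,0,0,0],[0,0,-4,0,0,0]]'
```

```text
time: 38.92
position: [0.5186, 0.0023, 0.1922]
tool_rot: [3.142, 0.002, -0.001]
ft_force: [-0.3, 0.2, -1.1]
grip_width: 0.269
grip_force: 20.0
time: 39.42
position: [0.5188, 0.0023, 0.1886]
tool_rot: [3.141, 0.002, -0.0]
ft_force: [-0.4, 0.0, -0.5]
grip_width: 0.27
grip_force: 20.0
```

```bash
python3 -m inch '[[0,0,0,0,0,0],[0,0,0,0,0,0],[0,0,0,0,0,0],[0,0,0,0,0,0]]' 50; python3 -m inch '[[0,0,20,0,0,0],[0,0,50,0,0,0],[0,-10,75,0,0,0],[0,-50,85,0,0,0],[0,-100,85,0,0,0],[0,-150,85,0,0,0],[0,-200,85,0,0,0],[0,-200,85,0,0,0],[0,-200,85,0,0,0]]'
python3 - <<'E'
from h import *
o=[]
for n in("top","scene"):
    im,d=ctrl.get_image(n);P=cloud(n,d).reshape(-1,3);u,v=pix(n,[.519,.002,.12]).astype(int)
    o.append(cv2.resize(im[v-40:v+40,u-40:u+40,::-1],(400,400),interpolation=3))
    r=np.hypot(P[:,0]-.519,P[:,1]-.003);k=(r<.011)&(P[:,2]>.15);e=(r>.015)&(r<.027)&(P[:,2]>.15)
    print(n,"knob",P[k,2].mean(),"disc",np.median(P[e,2]),P[e].mean(0))
cv2.imwrite("pics/o4.png",np.hstack(o))
E
```

```text
time: 39.92
position: [0.5189, 0.0023, 0.1887]
tool_rot: [3.141, 0.002, 0.0]
ft_force: [0.2, 0.7, 0.7]
grip_width: 0.558
grip_force: 0.0
time: 41.05
position: [0.5189, -0.1971, 0.2734]
tool_rot: [-3.141, -0.002, 0.0]
ft_force: [0.1, 0.2, -0.0]
grip_width: 0.578
grip_force: 0.0
top knob 0.19189787587018362 disc 0.16962606853696538 [0.5183 0.0033 0.1696]
scene knob 0.18550550873502675 disc 0.17005642681370337 [0.512  0.0073 0.1693]
```

View pics/o4.png

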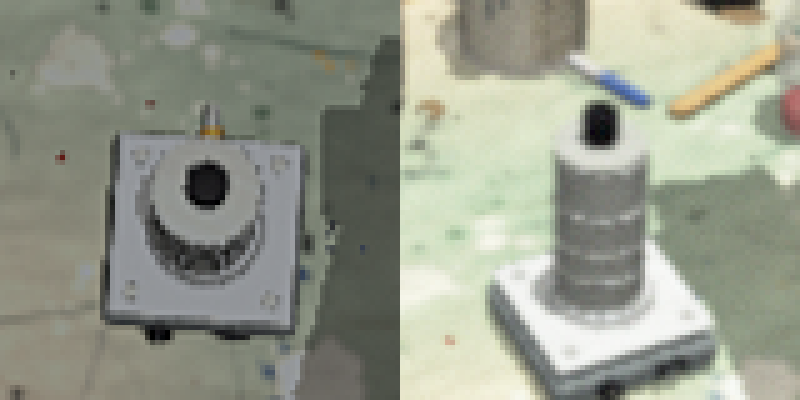

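The tower is straight and closed. The disc reads 169.6 mm against a nominal 170.5, the same −1 mm bias as the earlier parts. Handing in.

```bash
python3 -c "
from bench import ctrl
print(ctrl.close_job())"
```

```text
the job is handed in; nothing more can be done
None
```

The tower is built on the shaker (pan, fine, medium, coarse, lid), each part measured at its seated height, and the job was handed in at about 41 s; the hand-in returned no verdict.

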